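Press the guide bushing home in a pump head

ROBOT

A 7-joint arm with a two-finger parallel gripper is mounted at the origin on a cart in front of the work surface, level with it; the furniture and walls round the work are solid. World frame = base frame: x ahead of the robot, y to its left, z up, the work surface at z = 0. Lengths are in m, angles in rad, forces in N, time in s.
With the tool pointing down it reaches from about 0.425 to 0.925 m from the base axis. Payload 6.8 kg.
Tool frame: the origin (TCP) lies at the very end of the fingers, on their centre line; the grasp point (between the pads) lies 19 mm behind it; x points along the fingers, y is the direction in which the jaws open and shut, and the axes are right-handed (so a half turn about x gives the same grasp; the last joint's range is limited). The gripper opens to 85 mm and grips with 20 to 120 N. Pads are 22 mm wide; open, the fingers measure 114 mm over their backs; the gripper's body (76 mm by 85 mm) begins 54 mm behind the grasp point. The pads swing forward as they close: fully open they stand 13 mm farther back than shut.
Start: joints at [-1.275, 0.477, 0.022, 1.555, -0.011, 1.109, -0.083], TCP at [0.265, 0.621, 0.231] pointing down, gripper open.
Joint ranges: [-2.96, 2.96], [-0.34, 2.1], [-1.41, 1.46], [0.24, 2.44], [-1.37, 4.51], [0.17, 1.92], [-2.96, 2.96]. Speed limits (rad/s): [2.39, 2.39, 3.14, 3.14, 3.14, 3.14, 3.14].

INTERFACE

Orientations are given as a rotation vector (axis times angle).
In Python, from bench import get_obs, grab_frame, camera_info, hand_in gives the robot as it stands.
- The arm moves only by the tool apply_moves, never from a script. Its argument "series" is text: rows parted by semicolons, each of 7 numbers parted by spaces: the turn, a rotation vector about the tool's x, y, z in rad, then the shift along the tool's x, y, z in m, then the opening, from 0 (shut) to 1 (fully open). In form: wx wy wz tx ty tz hand; .... A call has 1 to 12 rows; each row is the pose to reach, as a shift and turn from the pose commanded when the call began, along the tool's axes at that moment; what a row does not reach only later rows make up. A row lasts 1/8 s, in which the tool goes at most 62.5 mm and 10.7 degrees, less where a joint would pass 70% of its speed; a pose out of reach is approached as far as the arm can. A call with a gripper value outside its range is refused whole. The fingers move at their own pace and stop on an object; "force" is the grip in N (left out, the last holds). Time passes only in rows, so rows that repeat a pose let the fingers close. It gives the time, the measured TCP pose, the force and the opening at its end, in the units of the state.
- get_obs(): the state, without advancing time (a new reading comes with each control period).
- grab_frame(name): name is "scene" or "top" or "wrist"; returns the picture (480x640x3 uint8, blue, green, red); there is no depth.
- camera_info(name): a dict with "fov_y" (degrees; the focal length in pixels is half the picture's height over the tangent of half this angle, whatever the lens; pixels are square), "cx", "cy" (the principal point, pixels), "rvec" (rotation vector, rad) and "tvec" (3), from world to camera coordinates, as OpenCV has them. Camera axes: x right, y down, z forward; pixel columns grow to the right and rows downward; lengths in m; the calibration is good to about 2 mm. A picture is of the moment at which its call begins: read the wrist's pose just before it. camera_info takes no time and is no camera call; for the wrist camera it gives the pose at the moment of the call.
- hand_in(): hands the job in, once; it reports no verdict.
The state is a dict: "clock": time; "joints": joint angles; "qvel": joint speeds; "tau": joint torques, N m; "tcp_pos": TCP position; "orientation": TCP orientation; "contact_force": force on the tool from outside, world axes, zero at the start; "moment": the same for the moment, N m; "grip_width": finger opening in m.
Only numpy, scipy, OpenCV 4.12 (cv2) and the standard library are available. Lean on these libraries where they do the work, as an engineer would, in place of code of your own. Each camera call takes 0.05 s, during which the arm holds its last target.

TASK

Pick up the loose bronze flanged bushing, feel for the bore at the bottom of the recess in the pump-head housing, and press the bushing in until its flange bottoms in the recess and its top is flush with the housing's top face. Let go of it and leave the small clear beaker where it stands.

Things in the scene. Friction and masses are not known exactly. Their poses are not given: they have to be found in the camera images.
- bushing_mid (a point): Centre of the orange-brown bronze bushing, on its axis, half-way up (15 mm above its foot and 15 mm below the flange's top); z up out of the flange. It is loose, about 0.12 kg, and stands on the bench, shank down: shank 24 mm diameter, 22 mm long, foot chamfered 1.2 x 2 mm; flange on top 40 mm diameter, 8 mm thick; 12 mm hole down the axis. Round: grip across the flange in any direction.
- bushing: The same bushing; origin at the centre of its foot. The bore grips it with sprung friction: it slides in freely for the first 8 mm of bore, from there it must be pushed down with about 5 to 15 N and stays where it is left. The flange ends inside the housing's recess, so fingers on its rim meet the top face first: push the last millimetres from above, for instance with shut fingers.
- cradle_top (a point): Above the middle of the cradle, level with the flat top face of the aluminium housing, 46 mm over the bench; z up. The housing was set in with play and is fixed there: its bore axis stands up to 4 mm off this point along the cradle's x and up to 4 mm along y, to be seen or felt. Recess from the top face: 46 mm diameter, 8 mm deep, flat floor; in its middle the bore.
- cradle: Fixed dark steel cradle, a plate 120 x 120 x 12 mm with low corner fences; origin under its middle, on the bench; x and y along its sides. It carries the pump-head housing, a bare aluminium block 84 x 84 x 34 mm with round recess and bore in its top. The bore, upright in the recess floor, is 25.2 mm diameter, 26 mm deep, with a 0.8 mm lead-in chamfer.
- beaker_mid (a point): Small clear open beaker, 53 mm diameter, 61 mm high, loose, a bystander; this point is half-way up on its axis.
Mind the look-alikes: they are no part of the job. What is meant by the bushing is not blue, and is the smaller of those in its own colour.

How it is judged:
On the way:
1. the bushing stands upright with its shank started in the bore (horizontal distance between bushing_mid and cradle_top below 0.008 m and angle between bushing_mid's own z axis and vertical below 0.07 rad and z of bushing_mid in the frame of cradle_top below 0.004 m), for 0.1 s.
At the end, for the whole second after the job is handed in: the bushing is in the bore, upright within 4 degrees, its flange top flush with the housing's top face (at most 1.8 mm proud), at rest and released; the beaker is within 30 mm of where it stood (horizontal distance between bushing_mid and cradle_top below 0.008 m and angle between bushing_mid's own z axis and vertical below 0.07 rad and z of bushing_mid in the frame of cradle_top between -0.0172 and -0.0132 m and linear speed of bushing below 0.01 m/s and distance of beaker_mid from where it was at the start of the episode below 0.03 m); the robot touches nothing.
It fails at once if the beaker is knocked over (angle between beaker_mid's own z axis and vertical above 0.6 rad).
It also fails if it takes over 72 s, if anything falls off the work surface, if the arm or the gripper's body presses on something with over 40 N, if the wrist force passes 120 N, or if a joint passes its speed limit or range.

## Working session

There is one attempt and no reset: what is moved stays moved. The work goes in short steps, Python scripts to look and compute and a tool call to move; the robot and the scene stay as the last step left them, time stands still between calls to the robot, and variables do not carry over. Pictures are saved under pics/ and viewed, and the job is handed in when it is done.

Besides the shell and the picture viewer there is one more tool, called by a JSON object that holds its "op" and its "data", one argument or row to a line. apply_moves: Moves the arm, as the interface text tells. Its arguments: {"type":"object","properties":{"series":{"type":"string"},"force":{"type":"number"}},"required":["series"]}

```bash
mkdir -p pics; ls; cat > h.py <<'E'
import numpy as np, cv2
from bench import *
def K(n):
    i=camera_info(n); f=240/np.tan(np.radians(i['fov_y'])/2)
    R=cv2.Rodrigues(np.array(i['rvec'],float))[0]; t=np.array(i['tvec'],float).ravel()
    return f,i['cx'],i['cy'],R,t,i
def ray(k,u,v):
    f,cx,cy,R,t,_=k
    d=R.T@np.array([(u-cx)/f,(v-cy)/f,1]); return -R.T@t,d/np.linalg.norm(d)
def onz(k,u,v,z):
    o,d=ray(k,u,v); return o+d*(z-o[2])/d[2]
def proj(k,p):
    f,cx,cy,R,t,_=k; c=R@np.array(p)+t; return cx+f*c[0]/c[2],cy+f*c[1]/c[2]
def tri(rs):
    A=sum(np.eye(3)-np.outer(d,d) for o,d in rs); b=sum((np.eye(3)-np.outer(d,d))@o for o,d in rs); return np.linalg.solve(A,b)
E
python3 - <<'E'
from h import *
print(get_obs())
for n in ['scene','top','wrist']:
    print(n,camera_info(n)); cv2.imwrite(f'pics/{n}0.png',grab_frame(n))
E
```

```text
pics
{'clock': 0.0, 'joints': array([-1.27512969,  0.47781166,  0.02233097,  1.55643049, -0.01151945,
        1.10930984, -0.08310431]), 'qvel': array([-0.00141124,  0.00182187, -0.00194506, -0.00035672, -0.00168581,
        0.00253637,  0.00187547]), 'tau': array([-2.95011150e-04, -5.96457517e+01,  1.60820983e+00, -2.81184840e+01,
        1.25366074e-02,  9.50599322e-03, -1.98860960e-05]), 'tcp_pos': array([0.26496983, 0.62018127, 0.23032665]), 'orientation': array([ 0.31529282,  1.54774789, -0.3181581 ]), 'contact_force': array([0.11561599, 0.44354249, 0.79712227]), 'moment': array([ 0.04462893, -0.03058159, -0.01329146]), 'grip_width': 0.08540298878667492}
scene {'fov_y': 53.854695061679315, 'cx': 329.166021312308, 'cy': 236.96937122439488, 'rvec': array([ 2.19148333, -0.55335483,  0.25464772]), 'tvec': array([-0.43941377,  0.26800851,  0.67145131])}
top {'fov_y': 43.41883615663518, 'cx': 310.7555224915024, 'cy': 238.00355169561422, 'rvec': array([ 2.09044888, -2.15386248,  0.19227129]), 'tvec': array([0.09807255, 0.53355455, 1.21150099])}
wrist {'fov_y': 67.67635572925283, 'cx': 314.9537994667976, 'cy': 238.1967449678946, 'rvec': array([-2.40378101, -1.58953669, -0.23721695]), 'tvec': array([-0.67311166, -0.03941805,  0.37920814])}
```

View pics/scene0.png

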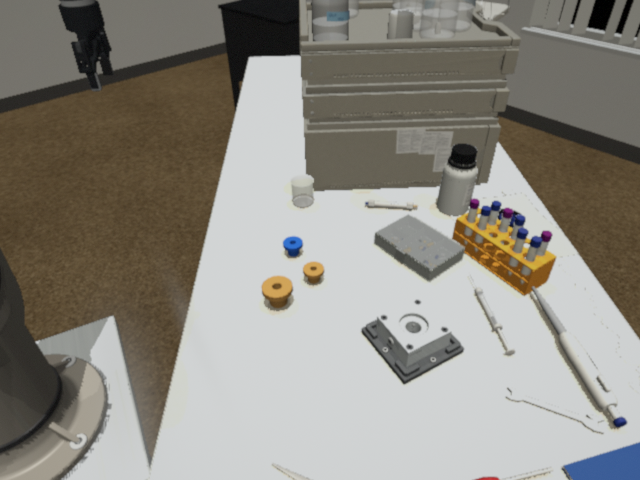

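View pics/top0.png

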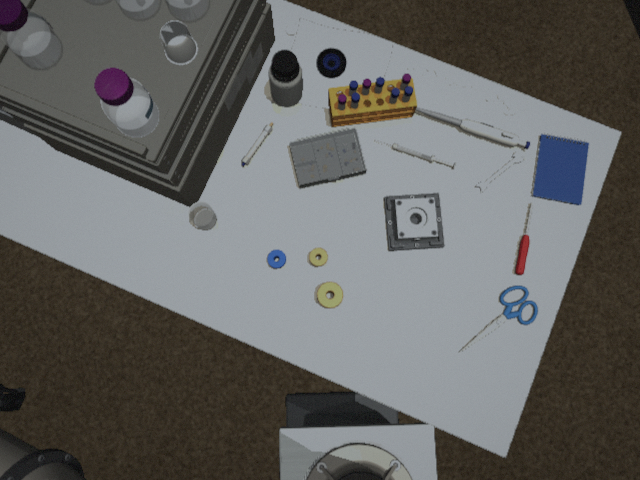

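View pics/wrist0.png

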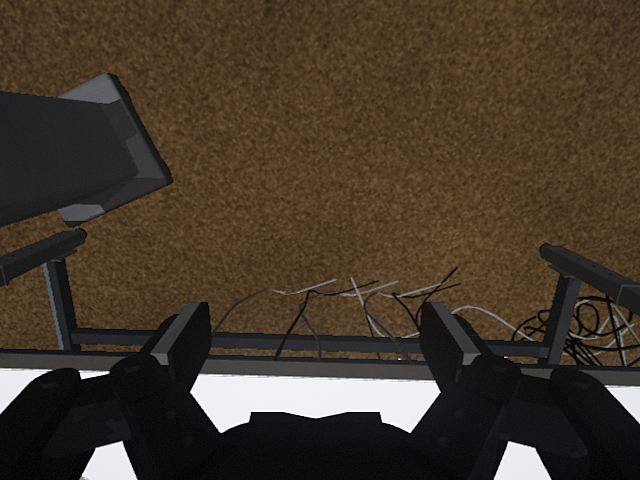

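The scene shows three bushings: a large orange one at scene (278,290) / top (330,294), a small orange one at scene (314,271) / top (318,257), and a blue one at scene (293,245) / top (277,259). The small orange one fits, being bronze and the smaller of its colour. The housing is at scene (413,325) / top (416,218) and the beaker at scene (303,190) / top (203,216). Next I confirm with a crop and measure.

```bash
python3 - <<'E'
from h import *
s=cv2.imread('pics/scene0.png'); t=cv2.imread('pics/top0.png')
a=cv2.resize(s[230:380,250:470],None,fx=2.5,fy=2.5,interpolation=cv2.INTER_CUBIC)
b=cv2.resize(t[180:320,260:450],None,fx=3,fy=3,interpolation=cv2.INTER_CUBIC)
cv2.imwrite('pics/ca.png',a);cv2.imwrite('pics/cb.png',b)
for n,im in (('scene',s),('top',t)):
    hsv=cv2.cvtColor(im,cv2.COLOR_BGR2HSV)
    m=cv2.inRange(hsv,(8,70,90),(35,255,255))
    k=K(n)
    for c in cv2.findContours(m,cv2.RETR_EXTERNAL,cv2.CHAIN_APPROX_NONE)[0]:
        if cv2.contourArea(c)>100:
            x,y,w,h=cv2.boundingRect(c)
            if x<250 or x>350 or y<230 or y>320: continue
            e=cv2.fitEllipse(c); print(n,(x,y,w,h),cv2.contourArea(c),e, onz(k,*e[0],.03))
E
```

```text
scene (262, 276, 30, 33) 644.5 ((276.898193359375, 290.30865478515625), (28.70465087890625, 31.288219451904297), 177.86166381835938) [0.41777506 0.04493216 0.03      ]
scene (303, 262, 21, 22) 286.5 ((313.0333251953125, 271.4553527832031), (19.20181655883789, 21.056903839111328), 7.27916145324707) [0.49574028 0.05796622 0.03      ]
top (317, 282, 26, 26) 493.5 ((329.4331359863281, 294.6753845214844), (25.004901885986328, 25.215551376342773), 110.8604965209961) [0.41839498 0.0466444  0.03      ]
top (309, 248, 19, 18) 233.0 ((317.78973388671875, 256.7478942871094), (17.062660217285156, 17.578048706054688), 60.76039505004883) [0.49922331 0.06843936 0.03      ]
```

View pics/ca.png

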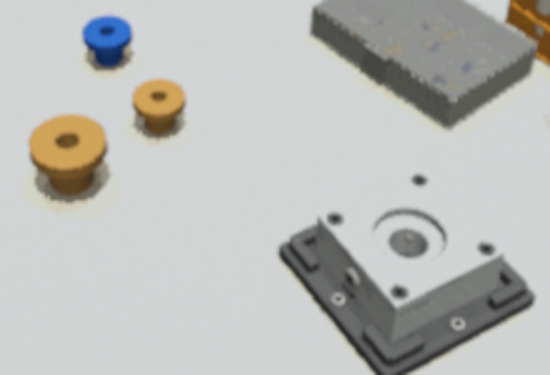

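View pics/cb.png

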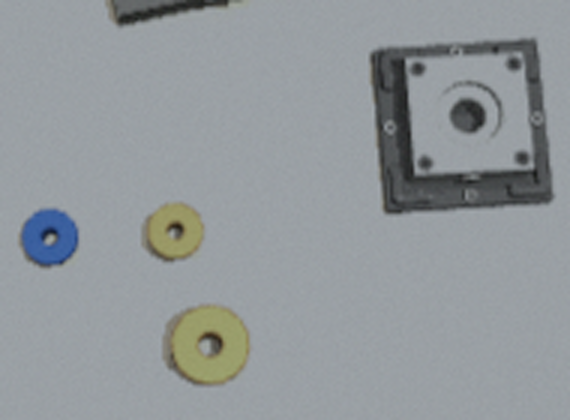

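```bash
python3 - <<'E'
from h import *
ks,kt,kw=K('scene'),K('top'),K('wrist')
def two(n,a,b):
    p=tri([ray(ks,*a),ray(kt,*b)]);print(n,p.round(4),np.round(proj(ks,p)-np.array(a),1),np.round(proj(kt,p)-np.array(b),1))
two('bush hole',(313.6,268.4),(318.3,257))
two('bore',(412.8,327.2),(415.7,218.7))
for z in (.03,): print(onz(ks,313.6,268.4,z),onz(kt,318.3,257,z))
print(onz(ks,412.8,327.2,.038),onz(kt,415.7,218.7,.038))
print('beaker',onz(ks,303,205,0),onz(kt,205,218,0))
print('blue',onz(kt,277,259,.03))
# housing corners holes top
for c in ((418,69),(514,63),(425,162),(522,158)): print(onz(kt,c[0]/3+260,c[1]/3+180,.046).round(4))
for c in ((376,52),(536,41),(551,202),(387,211)): print('cr',onz(kt,c[0]/3+260,c[1]/3+180,.012).round(4))
o=get_obs(); Rt=cv2.Rodrigues(o['orientation'])[0]; print(Rt.round(3))
print('cam in tool',Rt.T@(-kw[3].T@kw[4]-o['tcp_pos']), (Rt.T@kw[3].T).round(3))
E
```

```text
bush hole [0.5001 0.067  0.028 ] [-0.6  0.2] [ 0.1 -0.5]
bore [ 0.5742 -0.1423  0.0365] [-0.4  0.1] [ 0.1 -0.3]
[0.50039368 0.06490355 0.03      ] [0.49865198 0.06737846 0.03      ]
[ 0.57394571 -0.14336756  0.038     ] [ 0.57332641 -0.14175605  0.038     ]
beaker [0.58974642 0.29940244 0.        ] [0.59727934 0.31269198 0.        ]
blue [0.49702548 0.15473695 0.03      ]
[ 0.6067 -0.1078  0.046 ]
[ 0.6089 -0.1758  0.046 ]
[ 0.5397 -0.1089  0.046 ]
[ 0.5405 -0.1769  0.046 ]
cr [ 0.6286 -0.0831  0.012 ]
cr [ 0.6332 -0.1998  0.012 ]
cr [ 0.5143 -0.2024  0.012 ]
cr [ 0.5113 -0.0849  0.012 ]
[[-0.     0.393  0.92 ]
 [-0.001  0.92  -0.393]
 [-1.    -0.001  0.   ]]
cam in tool [-0.14236643 -0.00102731 -0.07482385] [[ 0.    -0.294  0.956]
 [ 1.     0.001  0.   ]
 [-0.001  0.956  0.294]]
```

Two views put the bushing's hole at about (0.4995, 0.066, 0.028), with the bore near (0.574, -0.142). The crop confirms the small orange one. I'll go above it and turn the jaws to world y.

{"op": "apply_moves", "data": {
  "series": "-0.05 0 0 0.01 -0.035 0.036 1; -0.1 0 0 0.02 -0.075 0.078 1; -0.15 0 0 0.03 -0.115 0.12 1; -0.2 0 0 0.04 -0.155 0.162 1; -0.25 0 0 0.05 -0.195 0.204 1; -0.3 0 0 0.06 -0.235 0.246 1; -0.35 0 0 0.06 -0.275 0.288 1; -0.4 0 0 0.06 -0.315 0.33 1; -0.404 0 0 0.06 -0.355 0.372 1; -0.404 0 0 0.06 -0.395 0.41 1; -0.404 0 0 0.06 -0.4175 0.4334 1; -0.404 0 0 0.06 -0.4175 0.4334 0.8",
  "force": 40
}}

```text
clock: 1.65
tcp_pos: [0.5004, 0.0634, 0.1713]
orientation: [0.003, 1.571, -0.005]
contact_force: [0.4, 0.6, -0.6]
grip_width: 0.0697
```

```bash
cat > look.py <<'E'
import sys
from h import *
o=get_obs(); kw=K('wrist'); im=grab_frame('wrist'); n=sys.argv[1]; cv2.imwrite(f'pics/{n}.png',im)
np.savez(f'pics/{n}.npz',f=kw[0],cx=kw[1],cy=kw[2],R=kw[3],t=kw[4])
print(o['clock'],o['tcp_pos'],o['orientation'],o['joints'].round(2),o['grip_width'],o['contact_force'],cv2.Rodrigues(o['orientation'])[0].round(3))
hsv=cv2.cvtColor(im,cv2.COLOR_BGR2HSV)
m=cv2.inRange(hsv,(8,70,90),(35,255,255))
for c in cv2.findContours(m,cv2.RETR_EXTERNAL,cv2.CHAIN_APPROX_NONE)[0]:
    if cv2.contourArea(c)>300:
        e=cv2.fitEllipse(c); print(cv2.boundingRect(c),e, onz(kw,*e[0],.03))
E
python3 look.py w1
```

```text
1.65 [0.500352   0.06342818 0.17126669] [ 0.00336193  1.57056757 -0.00489107] [-0.39  0.27  0.17  2.03 -0.06  0.85  1.37] 0.06970745643755266 [ 0.37263835  0.63691331 -0.60527976] [[ 0.     0.005  1.   ]
 [-0.001  1.    -0.005]
 [-1.    -0.001  0.   ]]
(296, 199, 49, 48) ((319.9384460449219, 222.26463317871094), (46.32060241699219, 47.50493621826172), 89.81631469726562) [0.49885405 0.06635729 0.03      ]
(253, 77, 76, 79) ((290.5244445800781, 116.2897720336914), (74.64659118652344, 78.32408905029297), 167.47442626953125) [0.41668175 0.04428392 0.03      ]
```

View pics/w1.png

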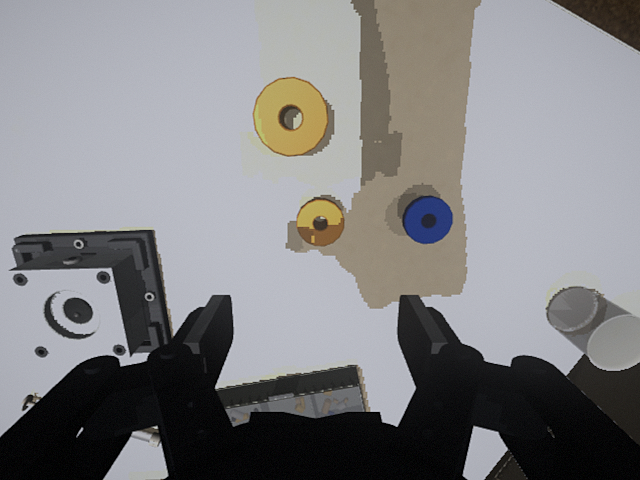

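The wrist view shows the bushing at (320,222), the large one at (290,117), blue at (428,219) and the housing bore at (75,313). The bushing's axis is at about (0.499, 0.0664), which agrees with the other views. I'll descend partway.

{"op": "apply_moves", "data": {
  "series": "0 0 0 0.04 0 0 0.8; 0 0 0 0.08 0 0 0.8; 0 0 0 0.11 0 0 0.8; 0 0 0 0.11 0 0 0.8; 0 0 0 0.11 0 0 0.8"
}}

```text
clock: 2.33
tcp_pos: [0.5001, 0.0675, 0.0622]
orientation: [-0.001, 1.57, 0.002]
contact_force: [0.5, 0.1, -0.5]
grip_width: 0.0682
```

```bash
python3 look.py w2; python3 - <<'E'
from h import *
def L(n):
    d=np.load(f'pics/{n}.npz'); return (float(d['f']),float(d['cx']),float(d['cy']),d['R'],d['t'],None)
im=cv2.imread('pics/w2.png')
m=cv2.inRange(cv2.cvtColor(im,cv2.COLOR_BGR2HSV),(5,60,50),(35,255,255))
for c in cv2.findContours(m,cv2.RETR_EXTERNAL,cv2.CHAIN_APPROX_NONE)[0]:
    if cv2.contourArea(c)>300:
        e=cv2.fitEllipse(c); print(e); print('tri',tri([ray(L('w1'),319.94,222.26),ray(L('w2'),*e[0])]), onz(L('w2'),*e[0],.03))
E
```

```text
2.325 [0.50014409 0.06747228 0.06216422] [-5.95805406e-04  1.56993698e+00  1.52919435e-03] [-0.37  0.44  0.14  2.1  -0.1   0.6   1.41] 0.06824547139005638 [ 0.53354576  0.14518217 -0.53894261] [[ 0.001 -0.001  1.   ]
 [ 0.001  1.     0.001]
 [-1.     0.001  0.001]]
(278, 265, 75, 45) ((312.769775390625, 286.7134094238281), (41.448822021484375, 74.90238952636719), 98.39854431152344) [0.50574103 0.06537849 0.03      ]
(280, 240, 69, 30) ((314.98248291015625, 253.929931640625), (25.966705322265625, 69.36836242675781), 93.51678466796875) [0.48721349 0.06650828 0.03      ]
(202, 40, 128, 135) ((265.4075012207031, 107.03890228271484), (124.54643249511719, 133.5732421875), 160.6731719970703) [0.4158329  0.04359858 0.03      ]
((314.8550109863281, 272.44671630859375), (72.2659912109375, 74.43768310546875), 97.28361511230469)
tri [0.50102015 0.0664686  0.02166138] [0.49754401 0.06646835 0.03      ]
((265.5106201171875, 107.14279174804688), (124.68150329589844, 133.9311065673828), 160.26998901367188)
tri [0.43130948 0.06953906 0.27813293] [0.41587756 0.04364413 0.03      ]
```

View pics/w2.png

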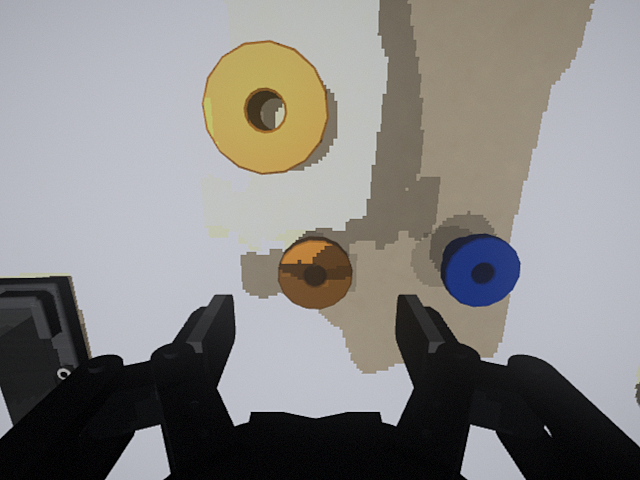

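The bushing's hole is at (316,274) and lies centred between the fingers, at about (0.498, 0.0665). Nothing is in the way, so I'll descend and grip.

{"op": "apply_moves", "data": {
  "series": "0 0 0 0.025 -0.001 -0.0015 0.8; 0 0 0 0.05 -0.001 -0.0015 0.8; 0 0 0 0.05 -0.001 -0.0015 0.8; 0 0 0 0.05 -0.001 -0.0015 0.4; 0 0 0 0.05 -0.001 -0.0015 0.2; 0 0 0 0.05 -0.001 -0.0015 0.2; 0 0 0 0.05 -0.001 -0.0015 0.2; 0 0 0 0.05 -0.001 -0.0015 0.2",
  "force": 50
}}

```text
clock: 3.38
tcp_pos: [0.4994, 0.0659, 0.013]
orientation: [0.001, 1.568, 0.001]
contact_force: [-1.1, -0.7, 6.9]
grip_width: 0.0374
```

```bash
python3 look.py w3; python3 - <<'E'
from h import *
cv2.imwrite('pics/s3.png',cv2.resize(grab_frame('scene')[180:330,230:430],None,fx=3.5,fy=3.5,interpolation=cv2.INTER_CUBIC))
E
```

```text
3.375 [0.49943318 0.06588617 0.01300584] [6.13849553e-04 1.56813514e+00 8.29759900e-04] [-0.35  0.53  0.12  2.12 -0.12  0.49  1.43] 0.03736220046685712 [-1.0812501  -0.70260297  6.93871977] [[ 0.003 -0.     1.   ]
 [ 0.001  1.     0.   ]
 [-1.     0.001  0.003]]
(273, 344, 85, 24) ((314.20306396484375, 354.4091491699219), (24.444541931152344, 76.52102661132812), 91.94763946533203) [0.51232306 0.06462132 0.03      ]
(279, 281, 75, 24) ((316.6490783691406, 291.804443359375), (20.73564910888672, 72.68656158447266), 96.52350616455078) [0.4843074  0.06554043 0.03      ]
(158, 2, 183, 194) ((248.7000732421875, 98.52330780029297), (178.3858184814453, 194.12576293945312), 158.2543487548828) [0.4149896  0.04315443 0.03      ]
```

View pics/w3.png

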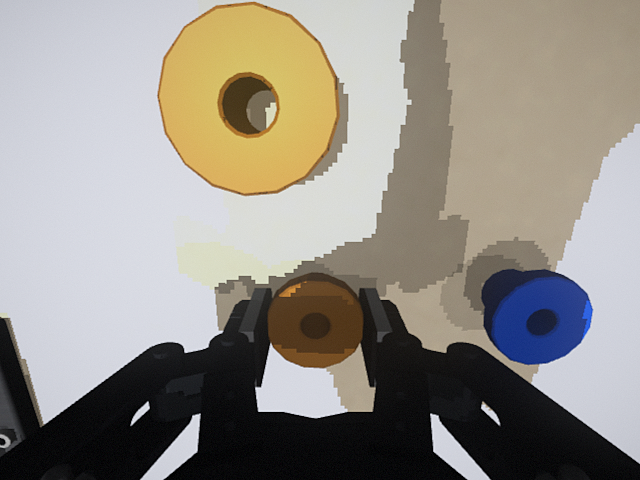

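View pics/s3.png

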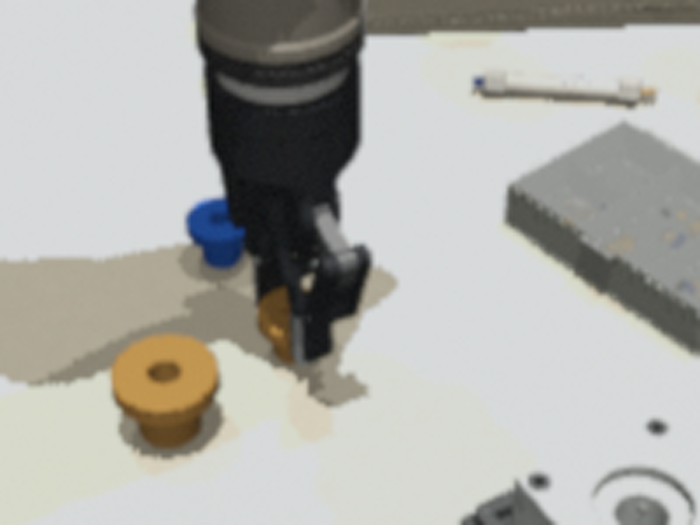

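The fingers hold the flange at 37.4 mm opening, with the bushing centred between the pads at (316,322). I'll lift it and go to a spot beyond the bore (+x), so the wrist camera sees the recess unobstructed.

{"op": "apply_moves", "data": {
  "series": "0 0 0 -0.02 0 0 0.2; 0 0 0 -0.06 0 0 0.2; 0 0 0 -0.1 -0.03 0.02 0.2; 0 0 0 -0.11 -0.07 0.05 0.2; 0 0 0 -0.11 -0.11 0.08 0.2; 0 0 0 -0.11 -0.15 0.11 0.2; 0 0 0 -0.11 -0.19 0.14 0.2; 0 0 0 -0.11 -0.208 0.156 0.2; 0 0 0 -0.11 -0.208 0.156 0.2; 0 0 0 -0.11 -0.208 0.156 0.2; 0 0 0 -0.11 -0.208 0.156 0.2"
}}

```text
clock: 4.85
tcp_pos: [0.6537, -0.1408, 0.1215]
orientation: [-0.001, 1.571, 0.002]
contact_force: [0.1, 0.5, -1.2]
grip_width: 0.0379
```

```bash
python3 look.py w4; python3 - <<'E'
from h import *
def L(n):
    d=np.load(f'pics/{n}.npz'); return (float(d['f']),float(d['cx']),float(d['cy']),d['R'],d['t'],None)
print(onz(L('w3'),316,325,.03),onz(L('w3'),316,321,.03))
E
```

```text
4.85 [ 0.65371752 -0.14083773  0.12148552] [-7.28612116e-04  1.57118100e+00  2.16430915e-03] [-0.02  0.58  0.19  1.67 -0.14  0.9   1.8 ] 0.037910472553456066 [ 0.11230241  0.46366798 -1.2188749 ] [[-0.    -0.002  1.   ]
 [ 0.001  1.     0.002]
 [-1.     0.001 -0.   ]]
(444, 457, 36, 23) ((462.9669189453125, 465.8017883300781), (19.047447204589844, 32.477149963378906), 109.06902313232422) [ 0.85250858 -0.01529388  0.03      ]
(431, 423, 27, 34) ((442.7952880859375, 441.5007019042969), (19.807201385498047, 37.020286560058594), 156.4116973876953) [ 0.82637306 -0.03527716  0.03      ]
(301, 401, 73, 17) ((333.2850036621094, 408.8485412597656), (11.359827995300293, 98.33013916015625), 84.60770416259766) [ 0.79344167 -0.12661248  0.03      ]
(272, 341, 86, 27) ((314.7842712402344, 344.486572265625), (40.7432746887207, 74.37238311767578), 90.81816101074219) [ 0.73412147 -0.14161094  0.03      ]
(276, 281, 77, 22) ((316.2237854003906, 291.2877502441406), (19.199356079101562, 77.53289794921875), 93.33341979980469) [ 0.69024735 -0.14071167  0.03      ]
[0.49875188 0.06532321 0.03      ] [0.49696383 0.06531923 0.03      ]
```

View pics/w4.png

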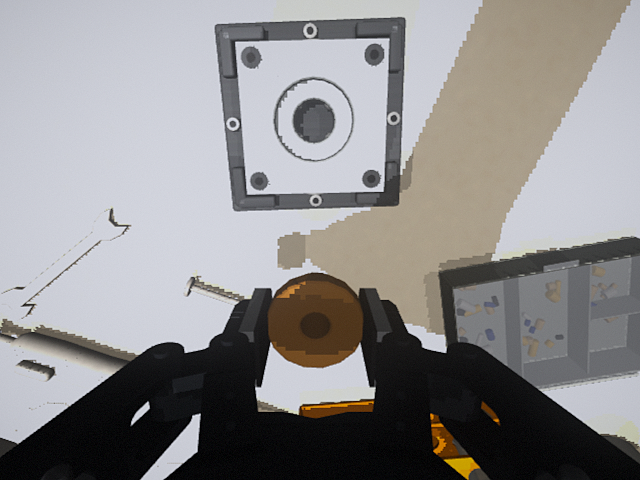

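The wrist view shows the recess ring at about (314,119) and the bore at (315,120). The bushing is held at (315,321) and looks upright. Now I fit these.

```bash
cat > fit.py <<'E'
from h import *
def L(n):
    d=np.load(f'pics/{n}.npz'); return (float(d['f']),float(d['cx']),float(d['cy']),d['R'],d['t'],None)
def bore(n,roi):
    x0,y0,x1,y1=roi
    im=cv2.imread(f'pics/{n}.png'); g=cv2.cvtColor(im,cv2.COLOR_BGR2GRAY)[y0:y1,x0:x1]
    m=(g<165).astype(np.uint8)*255
    for c in cv2.findContours(m,cv2.RETR_LIST,cv2.CHAIN_APPROX_NONE)[0]:
        if cv2.contourArea(c)>500:
            e=cv2.fitEllipse(c); p=(e[0][0]+x0,e[0][1]+y0)
            hu=cv2.fitEllipse(cv2.convexHull(c))
            print(n,'c',np.round(p,1),np.round(e[1],1),'area',cv2.contourArea(c),'hull',np.round(hu[0],1)+[x0,y0],np.round(hu[1],1),'z38',onz(L(n),*p,.038).round(4),'z46',onz(L(n),*p,.046).round(4))
E
python3 - <<'E'
from fit import *
bore('w4',(265,70,365,168))
im=cv2.imread('pics/w4.png')[60:180,255:375]; cv2.imwrite('pics/c4.png',cv2.resize(im,None,fx=4.5,fy=4.5,interpolation=cv2.INTER_CUBIC))
E
```

```text
w4 c [313.4 120.1] [42.  44.6] area 1469.5 hull [313.4 120.2] [42.8 45.3] z38 [ 0.574  -0.1429  0.038 ] z46 [ 0.5741 -0.1429  0.046 ]
w4 c [314.3 119.8] [75.3 80.2] area 4741.5 hull [313.7 119.6] [76.9 81.6] z38 [ 0.5738 -0.1424  0.038 ] z46 [ 0.5739 -0.1424  0.046 ]
w4 c [313.3 118.8] [79.6 83.8] area 5238.0 hull [313.3 118.8] [80.4 84.6] z38 [ 0.5732 -0.143   0.038 ] z46 [ 0.5734 -0.143   0.046 ]
```

View pics/c4.png

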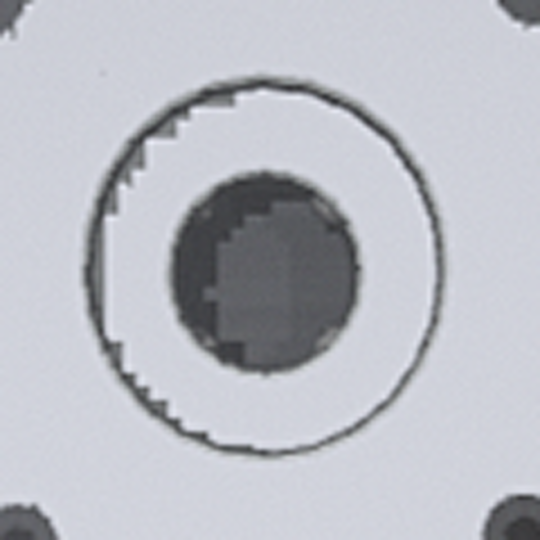

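{"op": "apply_moves", "data": {
  "series": "0 0 0 0.005 0 -0.03 0.2; 0 0 0 0.015 -0.001 -0.06 0.2; 0 0 0 0.025 -0.0015 -0.079 0.2; 0 0 0 0.036 -0.0015 -0.079 0.2; 0 0 0 0.036 -0.0015 -0.079 0.2; 0 0 0 0.036 -0.0015 -0.079 0.2; 0 0 0 0.036 -0.0015 -0.079 0.2"
}}

```text
clock: 5.78
tcp_pos: [0.5761, -0.1439, 0.0857]
orientation: [-0.001, 1.57, 0.0]
contact_force: [-0.3, 0.7, -1.4]
grip_width: 0.038
```

```bash
python3 look.py w5 | head -1; python3 - <<'E'
from h import *
cv2.imwrite('pics/s5.png',cv2.resize(grab_frame('scene')[230:380,310:510],None,fx=3.5,fy=3.5,interpolation=cv2.INTER_CUBIC))
E
```

```text
5.775 [ 0.57613955 -0.14385737  0.08566798] [-5.55450930e-04  1.56973457e+00  3.93974502e-04] [-0.    0.52  0.18  1.88 -0.14  0.75  1.83] 0.03797858862905226 [-0.28099848  0.65081168 -1.41671976] [[ 0.001 -0.001  1.   ]
```

View pics/w5.png

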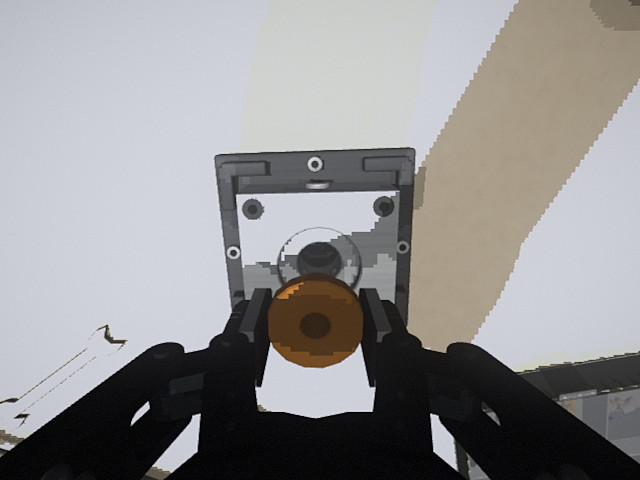

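View pics/s5.png

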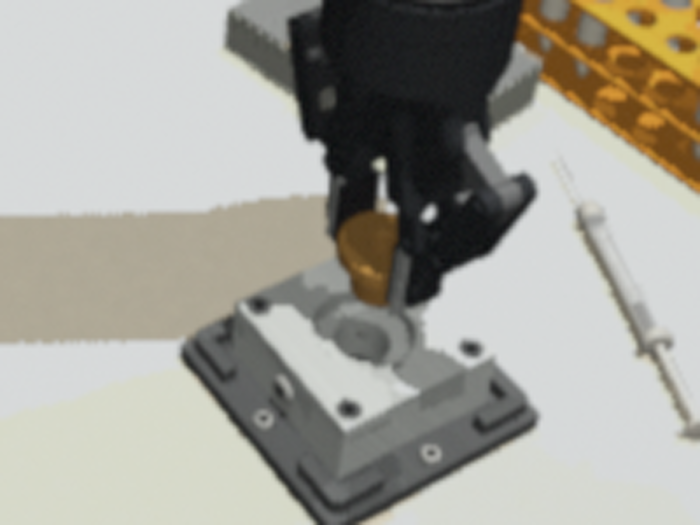

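The wrist view shows the recess centre at column ~319 and the bushing at ~315.5, so a shift of about +2 mm in y is needed, and -1.4 mm in x by the readings. I'll correct and go down to just above the recess floor.

{"op": "apply_moves", "data": {
  "series": "0 0 0 0 0.0018 -0.0014 0.2; 0 0 0 0.01 0.0018 -0.0014 0.2; 0 0 0 0.02 0.0018 -0.0014 0.2; 0 0 0 0.027 0.0018 -0.0014 0.2; 0 0 0 0.032 0.0018 -0.0014 0.2; 0 0 0 0.032 0.0018 -0.0014 0.2"
}}

```text
clock: 6.62
tcp_pos: [0.5736, -0.1421, 0.0528]
orientation: [-0.0, 1.572, 0.0]
contact_force: [0.4, -0.0, -2.4]
grip_width: 0.038
```

```bash
python3 - <<'E'
from h import *
o=get_obs();print(o['tcp_pos'],o['contact_force'],o['moment'],o['orientation'])
E
```

```text
[ 0.57355056 -0.14212124  0.05275699] [ 0.44840392 -0.03264549 -2.44342133] [-0.02554627  0.01800191  0.01347165] [-1.75283110e-05  1.57171481e+00  2.34215538e-04]
```

{"op": "apply_moves", "data": {
  "series": "0 0 0 0.002 0 0.0005 0.2; 0 0 0 0.004 0 0.0005 0.2; 0 0 0 0.006 0 0.0005 0.2; 0 0 0 0.006 0 0.0005 0.2"
}}

```text
clock: 7.12
tcp_pos: [0.5742, -0.1421, 0.0471]
orientation: [-0.0, 1.571, 0.0]
contact_force: [-0.5, 0.1, -1.3]
grip_width: 0.0376
```

There is no contact force with the foot about 4 mm below the recess floor, so the shank is in the bore. Going on.

{"op": "apply_moves", "data": {
  "series": "0 0 0 0.002 0 0 0.2; 0 0 0 0.004 0 0 0.2; 0 0 0 0.005 0 0 0.2; 0 0 0 0.005 0 0 0.2"
}}

```text
clock: 7.62
tcp_pos: [0.5746, -0.1422, 0.0448]
orientation: [0.001, 1.57, 0.0]
contact_force: [-8.5, 1.9, 23.3]
grip_width: 0.0377
```

```bash
python3 look.py w6 | head -1; python3 - <<'E'
from h import *
cv2.imwrite('pics/s6.png',cv2.resize(grab_frame('scene')[230:380,310:510],None,fx=3.5,fy=3.5,interpolation=cv2.INTER_CUBIC))
E
```

```text
7.625 [ 0.57459307 -0.14224375  0.04481809] [5.87833272e-04 1.57015483e+00 4.03724615e-04] [ 0.01  0.58  0.17  1.9  -0.15  0.67  1.84] 0.03768335384203272 [-8.46735405  1.88789728 23.3197048 ] [[ 0.001  0.     1.   ]
```

View pics/w6.png

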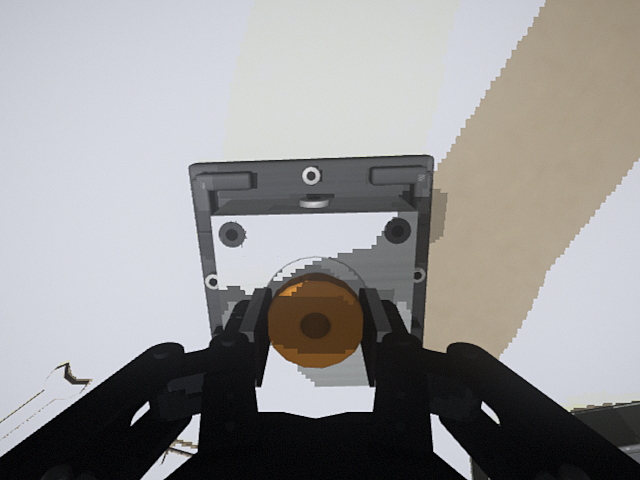

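View pics/s6.png

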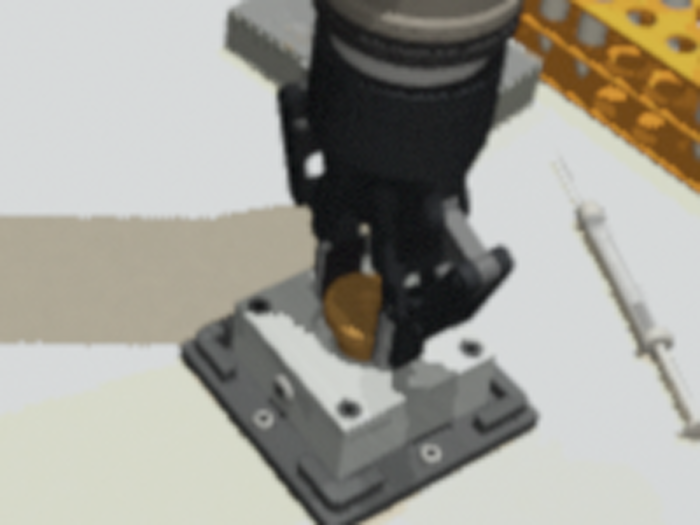

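The bushing is unslipped in the grip, about 6 mm into the bore, and the fingertips appear to be on the top face (23 N). I'll ease the push, open, back off and look.

{"op": "apply_moves", "data": {
  "series": "0 0 0 -0.002 0 0 0.2; 0 0 0 -0.002 0 0 0.2; 0 0 0 -0.002 0 0 0.5; 0 0 0 -0.002 0 0 0.7; 0 0 0 -0.002 0 0 0.7; 0 0 0 -0.02 0 0 0.7; 0 0 0 -0.06 0 0 0.7; 0 0 0 -0.08 0 0.06 0; 0 0 0 -0.08 0 0.08 0; 0 0 0 -0.08 0 0.08 0; 0 0 0 -0.08 0 0.08 0; 0 0 0 -0.08 0 0.08 0"
}}

```text
clock: 9.22
tcp_pos: [0.6531, -0.1425, 0.1223]
orientation: [0.0, 1.572, -0.0]
contact_force: [1.2, -0.4, 0.4]
grip_width: -0.0003
```

```bash
python3 look.py w7;  python3 - <<'E'
from h import *
cv2.imwrite('pics/s7.png',cv2.resize(grab_frame('scene')[230:380,310:510],None,fx=3.5,fy=3.5,interpolation=cv2.INTER_CUBIC))
E
```

```text
9.225 [ 0.653142   -0.14245496  0.12226654] [ 3.80269066e-04  1.57190959e+00 -3.13301396e-04] [-0.02  0.58  0.2   1.67 -0.14  0.9   1.8 ] -0.0002676739736481083 [ 1.22092207 -0.40166294  0.35315885] [[-0.001  0.     1.   ]
 [ 0.     1.    -0.   ]
 [-1.     0.    -0.001]]
(281, 81, 72, 76) ((316.2898864746094, 119.14817810058594), (70.90892791748047, 74.1252670288086), 173.91224670410156) [ 0.57251094 -0.14267678  0.03      ]
```

View pics/w7.png

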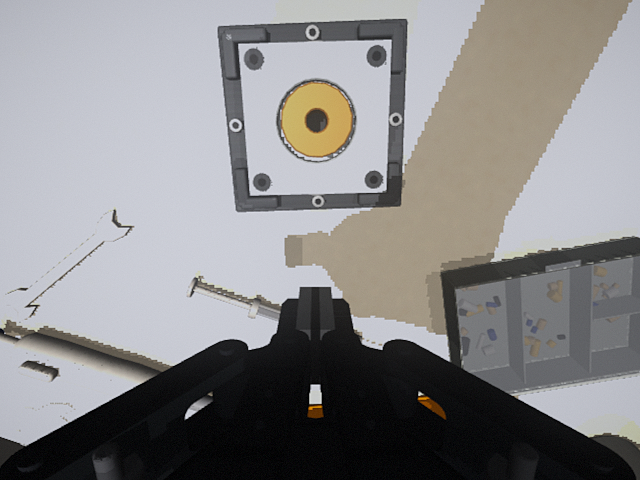

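View pics/s7.png

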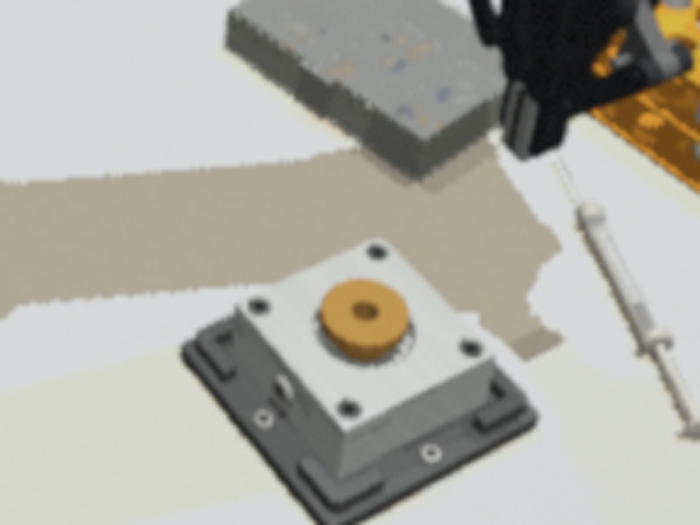

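The bushing stands upright and centred in the bore, flange proud, at wrist (316,119) and scene crop (365,313). The fingers are shut. I'll go above it and press down on the flange.

{"op": "apply_moves", "data": {
  "series": "0 0 0 0 0 -0.03 0; 0 0 0 0.01 0 -0.06 0; 0 0 0 0.02 0 -0.079 0; 0 0 0 0.035 0 -0.079 0; 0 0 0 0.05 0 -0.079 0; 0 0 0 0.055 0 -0.079 0; 0 0 0 0.055 0 -0.079 0; 0 0 0 0.055 0 -0.079 0"
}}

```text
clock: 10.32
tcp_pos: [0.5759, -0.1423, 0.0675]
orientation: [-0.0, 1.57, 0.0]
contact_force: [0.8, -0.9, 0.2]
grip_width: -0.0002
```

{"op": "apply_moves", "data": {
  "series": "0 0 0 0.003 0 -0.0015 0; 0 0 0 0.006 0 -0.0015 0; 0 0 0 0.008 0 -0.0015 0; 0 0 0 0.01 0 -0.0015 0; 0 0 0 0.01 0 -0.0015 0; 0 0 0 0.01 0 -0.0015 0"
}}

```text
clock: 11.08
tcp_pos: [0.5744, -0.1423, 0.0576]
orientation: [-0.0, 1.57, 0.0]
contact_force: [0.4, -0.2, 2.6]
grip_width: -0.0001
```

{"op": "apply_moves", "data": {
  "series": "0 0 0 0.0015 0 0 0; 0 0 0 0.003 0 0 0; 0 0 0 0.0045 0 0 0; 0 0 0 0.006 0 0 0; 0 0 0 0.006 0 0 0"
}}

```text
clock: 11.7
tcp_pos: [0.5741, -0.1422, 0.0514]
orientation: [-0.0, 1.57, 0.0]
contact_force: [1.9, 0.1, 2.1]
grip_width: -0.0001
```

{"op": "apply_moves", "data": {
  "series": "0 0 0 0.0015 0 0 0; 0 0 0 0.003 0 0 0; 0 0 0 0.0045 0 0 0; 0 0 0 0.0045 0 0 0; 0 0 0 0.0045 0 0 0"
}}

```text
clock: 12.32
tcp_pos: [0.5739, -0.1422, 0.0467]
orientation: [-0.0, 1.571, 0.0]
contact_force: [0.7, -0.1, 1.3]
grip_width: 0.0001
```

{"op": "apply_moves", "data": {
  "series": "0 0 0 0.001 0 0 0; 0 0 0 0.002 0 0 0; 0 0 0 0.002 0 0 0; 0 0 0 0.002 0 0 0"
}}

```text
clock: 12.82
tcp_pos: [0.574, -0.1422, 0.0461]
orientation: [0.0, 1.57, 0.0]
contact_force: [-2.9, 0.5, 15.9]
grip_width: -0.0005
```

{"op": "apply_moves", "data": {
  "series": "0 0 0 0.001 0 0 0; 0 0 0 0.0015 0 0 0; 0 0 0 0.0015 0 0 0; 0 0 0 0.0015 0 0 0"
}}

```text
clock: 13.32
tcp_pos: [0.574, -0.1422, 0.046]
orientation: [0.001, 1.57, 0.0]
contact_force: [-7.5, 1.7, 28.4]
grip_width: 0.0001
```

The bushing no longer moves at 28 N with the tips at z = 0.046, so it has bottomed. I'll back off and look.

{"op": "apply_moves", "data": {
  "series": "0 0 0 -0.003 0 0 0; 0 0 0 -0.03 0 0 0; 0 0 0 -0.075 0 0.02 0; 0 0 0 -0.08 0 0.06 0; 0 0 0 -0.08 0 0.08 0; 0 0 0 -0.08 0 0.08 0; 0 0 0 -0.08 0 0.08 0; 0 0 0 -0.08 0 0.08 0"
}}

```text
clock: 14.32
tcp_pos: [0.6526, -0.1423, 0.1229]
orientation: [0.0, 1.572, -0.0]
contact_force: [-0.6, -0.6, 0.1]
grip_width: -0.0
```

```bash
python3 look.py w8;  python3 - <<'E'
from h import *
s=grab_frame('scene'); cv2.imwrite('pics/scene8.png',s)
cv2.imwrite('pics/s8.png',cv2.resize(s[230:380,310:510],None,fx=3.5,fy=3.5,interpolation=cv2.INTER_CUBIC))
a=cv2.imread('pics/scene0.png')[160:215,280:330].astype(int); print('beaker diff',abs(a-s[160:215,280:330]).mean())
b=cv2.imread('pics/w8.png')[60:180,255:375]; cv2.imwrite('pics/c8.png',cv2.resize(b,None,fx=4.5,fy=4.5,interpolation=cv2.INTER_CUBIC))
# two-view height of flange hole
E
```

```text
14.325 [ 0.65260734 -0.1423444   0.12287311] [ 3.94774177e-04  1.57231091e+00 -1.46180817e-04] [-0.02  0.58  0.2   1.67 -0.14  0.9   1.81] -3.647403979813614e-05 [-0.62884896 -0.63413475  0.12833714] [[-0.002  0.     1.   ]
 [ 0.     1.    -0.   ]
 [-1.     0.    -0.002]]
(283, 87, 67, 70) ((315.9208984375, 121.66475677490234), (66.17642211914062, 69.60286712646484), 178.2056121826172) [ 0.57345069 -0.14282694  0.03      ]
beaker diff 5.143515151515151
```

View pics/s8.png

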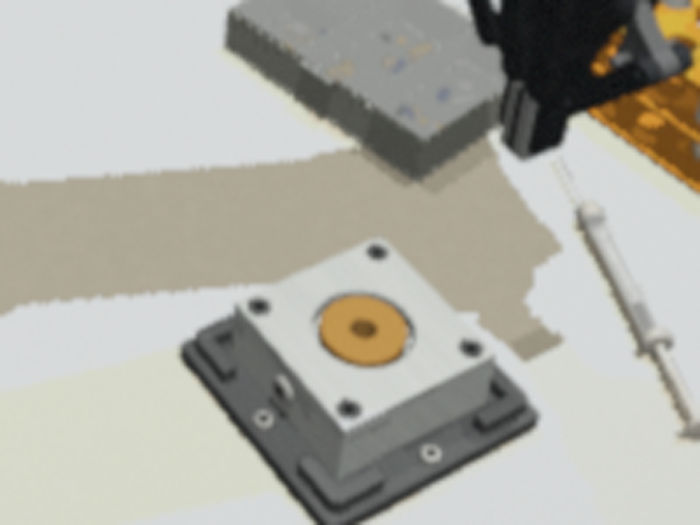

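View pics/c8.png

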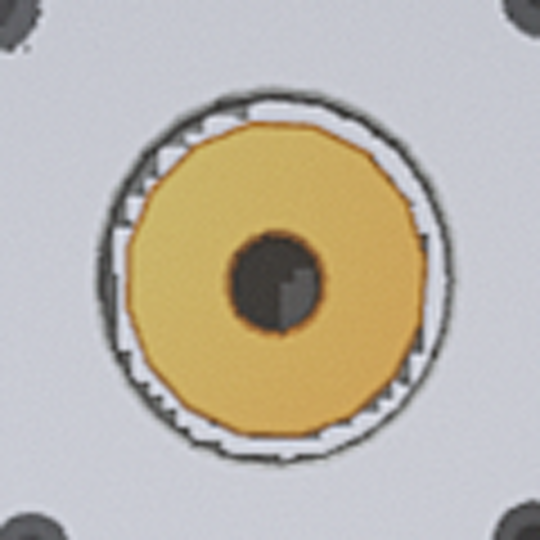

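View pics/scene8.png

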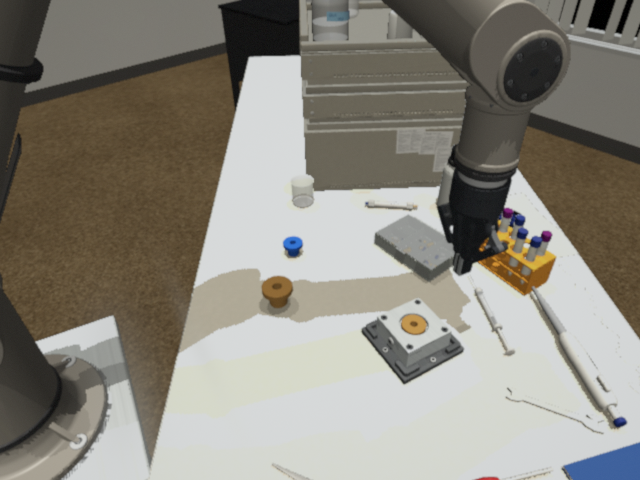

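The flange is seated flush in the recess, with no side wall showing in either view. The beaker is still at (303,191), and the arm is clear with near-zero force.

```bash
python3 -c "
from bench import *
print(hand_in())"
```

```text
the job is handed in; nothing more can be done
None
```

I pressed the small orange-brown bushing into the housing's bore until its flange bottomed, let go, and handed in at about 14.4 s of the 72 s. `hand_in` reports no verdict.

**How it went:** I gripped the bushing across the flange and found the bore with the wrist camera at about (0.574, -0.142). It needed no feeling around: the shank entered with no contact force, and the first force, 23 N, came when the fingertips seemed to reach the top face. I released it there and pushed it the rest of the way with shut fingers.

**Last checks:**
- **Seating:** the fingertips stopped at z = 0.046, level with the top face, and did not move further as the push rose from 16 to 28 N.
- **Pictures:** the wrist and scene views show the flange flush and upright, with no side wall visible.
- **Beaker:** it is at the same pixels as at the start.
- **Arm:** it stands clear, with readings under 1 N.

**What disagreed:**
- **Positions:** the camera views differed by 1–3 mm.
- **Heights:** triangulated heights of the bushing's top came out at 0.022–0.028 m, below the stated 0.030 m.
- **Press force:** I read only 1–3 N during pauses on the way down, below the stated 5–15 N, probably because I read it at rest.

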